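# Set out the cooling pucks and the reagent bottle

## Robot

A 6-joint arm with a two-finger parallel gripper is mounted at the origin on a cart in front of the work surface, level with it; the furniture and walls round the work are solid. World frame = base frame: x ahead of the robot, y to its left, z up, the work surface at z = 0. Lengths are in m, angles in rad, forces in N, time in s.
With the tool pointing down it reaches from about 0.275 to 0.725 m from the base axis. Payload 5.6 kg.
Tool frame: the origin (TCP) lies at the very end of the fingers, on their centre line; the grasp point (between the pads) lies 19 mm behind it; z points along the fingers, y is the line along which they close (so a half turn about z gives the same grasp; the last joint's range is limited). The gripper opens to 85 mm and grips with 20 to 120 N. Pads are 22 mm wide; open, the fingers measure 114 mm over their backs; the gripper's body (76 mm by 85 mm) begins 54 mm behind the grasp point. The pads swing forward as they close: fully open they stand 13 mm farther back than shut.
Start: joints at [1.603, 0.255, 0.108, 0, -1.424, -0.285], TCP at [0.138, 0.533, 0.231] pointing down, gripper open.
Joint ranges: [-2.95, 2.95], [-1.21, 1.97], [-1.09, 1.5], [-2.87, 1.71], [-2.94, -0.07], [-3.05, 3.05]. Speed limits (rad/s): [2.57, 2.57, 3.14, 3.14, 3.14, 3.14].

## Interface

Orientations are given as a rotation vector (axis times angle).
In Python, from bench import bot gives the robot as it stands.
- The arm moves only by the shell command python3 -m pendant 'ROWS'. ROWS is JSON, a list of rows, each an object of numbers: "hand": the closure, from -1 (fully open) to 1 (shut); "x", "y", "z": the shift along the tool's x, y, z in m; "twist": the turn about the tool's z in degrees. A call has 1 to 12 rows; each row shifts and turns the commanded pose from where the row before left it, along the tool's axes as they then stand; what a row does not reach is not made up. A row lasts 1/12 s, in which the tool goes at most 41.7 mm and 7.16 degrees, less where a joint would pass 70% of its speed; a pose out of reach is approached as far as the arm can. A call is refused whole if a number of a shift passes 0.0417 or a number of a turn 7.16, either way. A call with a gripper value outside its range is refused whole. The fingers move at their own pace and stop on an object; the grip force is fixed at half the most. Time passes only in rows, so rows that do not move let the fingers close. It gives the time, the measured TCP pose, the force, the opening and the grip force at its end, in the units of the state.
- bot.observe(): the state, without advancing time (a new reading comes with each control period).
- bot.camera(name): name is "scene" or "top"; returns the picture (384x512x3 uint8, red, green, blue); there is no depth.
- bot.get_calibration(name): a dict with "vertical_fov" (degrees; the focal length in pixels is half the picture's height over the tangent of half this angle, whatever the lens; pixels are square), "cx", "cy" (the principal point, pixels), "dist" ([k1, k2, p1, p2, k3] as OpenCV has them; the pictures are not rectified), "extrinsics" (4x4, takes a point from camera to world coordinates). Camera axes: x right, y down, z forward; pixel columns grow to the right and rows downward; lengths in m; the calibration is good to about 2 mm. A picture is of the moment at which its call begins. get_calibration takes no time and is no camera call.
- bot.hand_in(): hands the job in; it is judged then, once.
The state is a dict: "time_s": time; "qpos": joint angles; "joint_vel": joint speeds; "effort": joint torques, N m; "tcp_pos": TCP position; "tcp_rot": TCP orientation; "force": force on the tool from outside, world axes, zero at the start; "ft_torque": the same for the moment, N m; "opening": opening from 0.0 (shut) to 1.0 (fully open); "gripper_force": force on a finger pad.
Only numpy, scipy, OpenCV 4.12 (cv2) and the standard library are available. Lean on these libraries where they do the work, as an engineer would, in place of code of your own. Each camera call takes 0.05 s, during which the arm holds its last target. There are 200 camera calls.

## Task

Take the stack of three aluminium cooling pucks apart from the top down, one puck at a time, and lay each one flat inside the lip of the dark round dish of its own size: the small puck in the small dish, then the medium puck in the medium dish, then the large puck in the large dish. Then stand the brown bottle with the black cap upright and centred on the large puck, without ever tipping it over.

Things in the scene. Friction and masses are not known exactly. Their poses are not given: they have to be found in the camera images.
- puck_small: the small cooling puck: a solid plain aluminium disc with flat top and bottom, 38 mm in diameter and 30 mm high, about 90 g, loose; at the start it is the top of the stack, standing on the medium puck. Origin: centre of its underside; z up its axis.
- puck_medium: the medium cooling puck: a solid plain aluminium disc with flat top and bottom, 52 mm in diameter and 32 mm high, about 180 g, loose; at the start it is the middle of the stack, between the large and the small puck. Origin: centre of its underside; z up its axis.
- puck_large: the large cooling puck: a solid plain aluminium disc with flat top and bottom, 66 mm in diameter and 34 mm high, about 310 g, loose; at the start it is the bottom of the stack, standing on the worktop. Origin: centre of its underside; z up its axis.
- dish_small: the small one of three round dark plastic dishes with a grey lip, fixed to the worktop: 66 mm outside diameter, flat floor 4 mm above the worktop and 56 mm across, surrounded by a low lip whose top is 6 mm above the worktop; made for the small puck. Origin: centre of its underside, on the worktop; z up.
- dish_medium: the medium one of three round dark plastic dishes with a grey lip, fixed to the worktop: 80 mm outside diameter, flat floor 4 mm above the worktop and 70 mm across, surrounded by a low lip whose top is 6 mm above the worktop; made for the medium puck. Origin: centre of its underside, on the worktop; z up.
- dish_large: the large one of three round dark plastic dishes with a grey lip, fixed to the worktop: 94 mm outside diameter, flat floor 4 mm above the worktop and 84 mm across, surrounded by a low lip whose top is 6 mm above the worktop; made for the large puck. Origin: centre of its underside, on the worktop; z up.
- brown_bottle: closed brown reagent bottle with a black screw cap that does not turn, loose, standing upright on the worktop: body 48 mm in diameter up to about 60 mm height, then a shoulder; cap 28 mm in diameter from 74 to 93 mm height (its top); about 90 g. Origin: centre of its underside; z up.
There are look-alikes about, which are no part of the job. What is shaped like the dish_medium but turquoise is not meant. What is shaped like the puck_large but blue is not meant.

How it is judged:
By the outcome, as a careful person would: the job done as asked, in the order asked, and still so for the second after the job is handed in, with the robot touching nothing.
It also fails if it takes over 88 s, if anything falls off the work surface, if the arm or the gripper's body presses on something with over 40 N, if the wrist force passes 120 N, or if a joint passes its speed limit or range.

## Working session

There is one attempt and no reset: what is moved stays moved. The work goes in short steps, Python scripts to look and compute and a shell command to move; the robot and the scene stay as the last step left them, time stands still between calls to the robot, and variables do not carry over. Pictures are saved under pics/ and viewed, at most 14 in all, crops included, and the job is handed in when it is done.

```bash
mkdir -p pics
cat > h.py <<'E'
import numpy as np,cv2
from bench import bot
def cal(n):
    c=bot.get_calibration(n);f=192/np.tan(np.radians(c["vertical_fov"])/2)
    return np.array([[f,0,c["cx"]],[0,f,c["cy"]],[0,0,1.]]),np.array(c["dist"],float),np.array(c["extrinsics"])
def ray(n,uv):
    K,d,E=cal(n);p=cv2.undistortPoints(np.array([[uv]],float),K,d)[0,0]
    return E[:3,3],E[:3,:3]@np.array([p[0],p[1],1])
def at(n,uv,z):
    o,r=ray(n,uv);return o+r*(z-o[2])/r[2]
def proj(n,P):
    K,d,E=cal(n);R=E[:3,:3].T
    return cv2.projectPoints(np.array(P,float).reshape(-1,1,3),cv2.Rodrigues(R)[0],-R@E[:3,3],K,d)[0][:,0]
def save(n,f,crop=None,s=1):
    im=bot.camera(n)[:,:,::-1]
    if crop: im=im[crop[1]:crop[3],crop[0]:crop[2]]
    cv2.imwrite("pics/"+f,cv2.resize(im,None,fx=s,fy=s,interpolation=cv2.INTER_CUBIC))
E
python3 - <<'E'
from h import *
save("top","t0.png",None,1.5);save("scene","s0.png",None,1.5)
print(bot.observe());print(cal("top"));print(cal("scene"))
E
```

```text
{'time_s': 0.1, 'qpos': array([ 1.60259055e+00,  2.55690523e-01,  1.07114500e-01, -4.05747014e-04,
       -1.42390759e+00, -2.84608340e-01]), 'joint_vel': array([ 2.88639981e-04, -1.43368708e-03,  3.77705569e-03,  9.72040932e-04,
        7.56004045e-04, -6.96791255e-05]), 'effort': array([-1.95479712e-03, -3.87601304e+01,  2.38474077e+01,  5.37786484e+00,
       -3.78338897e-03,  5.42319512e-06]), 'tcp_pos': array([0.13740945, 0.53209319, 0.23047963]), 'tcp_rot': array([ 3.11479923e+00, -3.95937732e-01, -2.04870500e-04]), 'force': array([-0.48465383,  0.74913478, -0.76622758]), 'ft_torque': array([ 0.03227596, -0.06566737,  0.01768512]), 'gripper_force': 0.0, 'opening': 1.0032524125501239}
(array([[395.29713632,   0.        , 253.36436225],
       [  0.        , 395.29713632, 196.55481487],
       [  0.        ,   0.        ,   1.        ]]), array([0.03332907, 0.        , 0.        , 0.        , 0.        ]), array([[ 4.14313582e-01, -8.87236486e-01,  2.02868609e-01,
         2.88487698e-01],
       [-9.10133989e-01, -4.04040573e-01,  9.16915366e-02,
        -2.37859431e-01],
       [ 6.15072339e-04, -2.22626665e-01, -9.74903580e-01,
         1.26398745e+00],
       [ 0.00000000e+00,  0.00000000e+00,  0.00000000e+00,
         1.00000000e+00]]))
(array([[378.75358201,   0.        , 256.47971347],
       [  0.        , 378.75358201, 191.8362273 ],
       [  0.        ,   0.        ,   1.        ]]), array([-0.03705808,  0.        ,  0.        ,  0.        ,  0.        ]), array([[ 0.88360171, -0.18952175,  0.42816997,  0.04236519],
       [-0.46811408, -0.37868987,  0.79841292, -1.00499017],
       [ 0.01082702, -0.90591141, -0.42332882,  0.52819645],
       [ 0.        ,  0.        ,  0.        ,  1.        ]]))
```

View pics/t0.png

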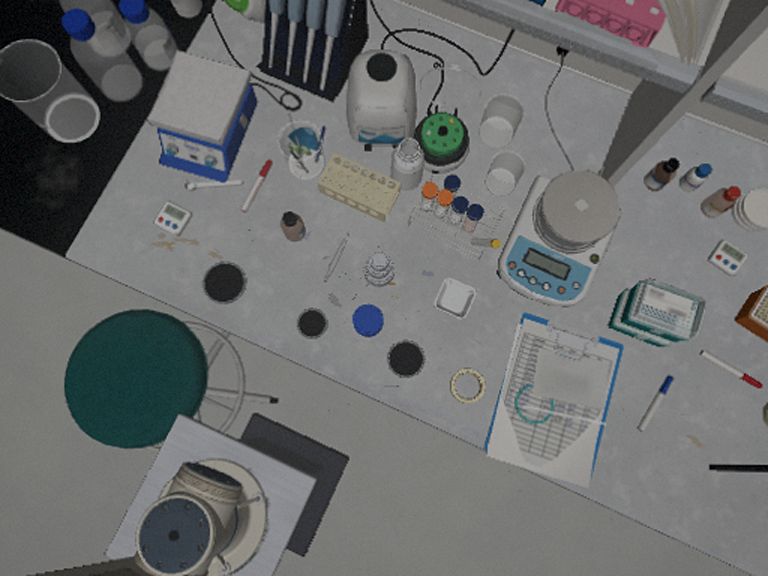

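View pics/s0.png

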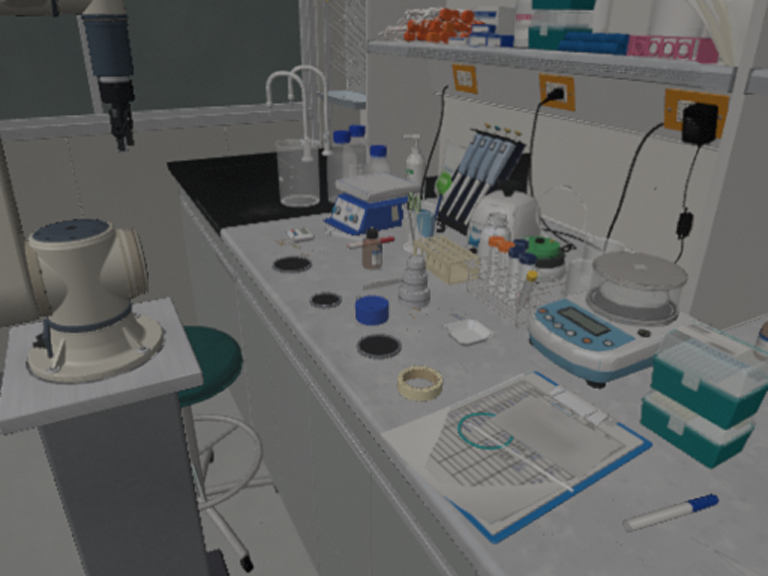

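The top view (1.5x) shows three dark dishes at (224,282), (312,323) and (406,358), the stack at (379,266), a brown bottle at (292,226) and a blue look-alike puck at (368,320). There's a second dark-capped bottle at (660,174), and a turquoise ring on the clipboard at (533,403). Next I'll enlarge the area and measure.

Run:
```python
from h import *
save("top","c1.png",(120,130,300,265),4)
a=bot.camera("top")[100:150,410:510,::-1]; b=bot.camera("scene")[140:260,170:330,::-1]
b=cv2.resize(b,None,fx=5,fy=5,interpolation=2);b=b[:, :800]
cv2.imwrite("pics/c2.png",b)
g=cv2.cvtColor(bot.camera("top"),cv2.COLOR_RGB2GRAY)
im=g[160:260,120:300]
m=(im<62).astype(np.uint8)
n,l,s,c=cv2.connectedComponentsWithStats(m)
for i in range(1,n):
    if s[i,4]>60:
        u=c[i]+[120,160]; P=at("top",u,.004); print(u.round(1),s[i],P.round(4))
for u in [(252.7,175),(252.7,172),(195,146),(440,116)]: print(u,at("top",u,.0).round(3),at("top",u,.09).round(3))
```

```text
[149.  187.9] [ 16  16  27  25 508] [0.4353 0.2039 0.004 ]
[207.6 215.1] [ 79  47  18  17 240] [ 0.4332 -0.0101  0.004 ]
[127.5 240.6] [  0  54  19  46 653] [0.2543 0.185  0.004 ]
[270.3 238.8] [139  68  23  22 387] [ 0.4471 -0.2258  0.004 ]
(252.7, 175) [ 0.617 -0.087  0.   ] [ 0.594 -0.097  0.09 ]
(252.7, 172) [ 0.627 -0.082  0.   ] [ 0.603 -0.093  0.09 ]
(195, 146) [ 0.629  0.133 -0.   ] [0.605 0.106 0.09 ]
(440, 116) [ 1.072 -0.581  0.   ] [ 1.016 -0.557  0.09 ]
```

View pics/c1.png

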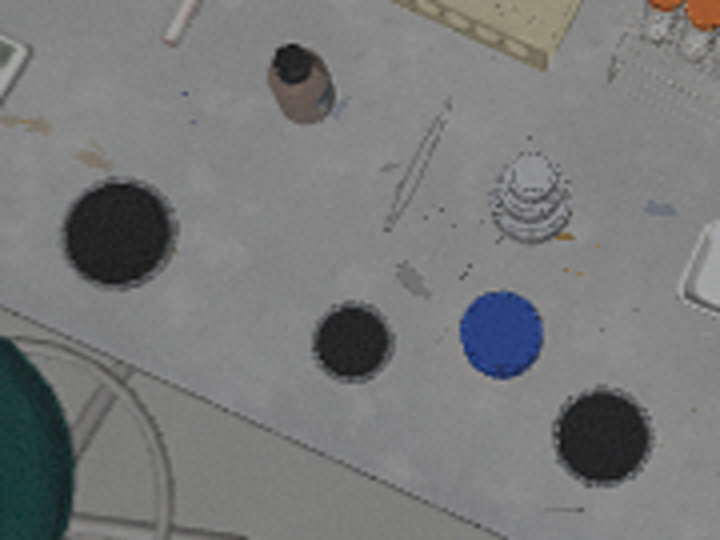

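View pics/c2.png

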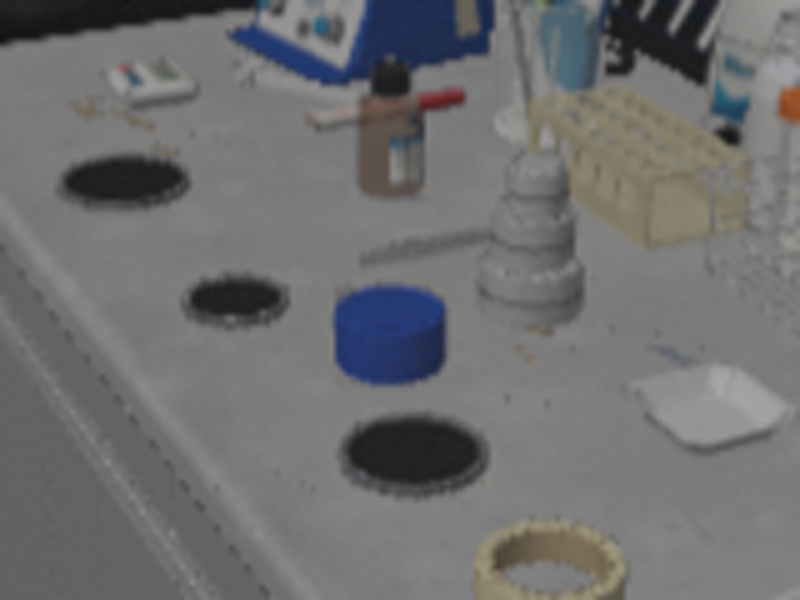

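The bottle could be (195,146) at about (0.61,0.11), brown with a black cap, or (440,116) at x≈1.07, out of reach. The first fits, and the crop confirms it. The dark dishes differ in size: large (149,188), small (208,215), medium (270,239). The grey stack is at (253,175), and the blue puck at (245,213) is not meant. Next I'll refine the stack and bottle positions by fitting the rims.

```bash
cat >> h.py <<'E'
from scipy.optimize import minimize
T=np.linspace(0,2*np.pi,72,endpoint=False)
def circ(x,y,z,r): return np.c_[x+r*np.cos(T),y+r*np.sin(T),np.full(72,z)]
def fitrims(x0,rims,names=("top","scene"),span=.02):
    G={}
    for n in names:
        g=cv2.GaussianBlur(cv2.cvtColor(bot.camera(n),cv2.COLOR_RGB2GRAY).astype(np.float32),(0,0),1.)
        m=np.hypot(cv2.Sobel(g,5,1,0),cv2.Sobel(g,5,0,1));G[n]=np.minimum(m,120)
    def s(p):
        t=0
        for n in names:
            u=np.vstack([proj(n,circ(p[0],p[1],z,r)) for z,r in rims]).astype(np.float32)
            t+=cv2.remap(G[n],u[:,:1],u[:,1:],1).mean()
        return -t
    xs=np.arange(-span,span+.001,.004);
    b=min(((s((x0[0]+i,x0[1]+j)),x0[0]+i,x0[1]+j) for i in xs for j in xs))
    r=minimize(s,b[1:],method="Nelder-Mead",options=dict(initial_simplex=[b[1:],(b[1]+.002,b[2]),(b[1],b[2]+.002)]))
    return r.x.round(4),-r.fun
E
python3 - <<'E'
from h import *
st=(.6,-.095)
for nm in (("top","scene"),("top",),("scene",)):
    print(nm)
    print("stack",fitrims(st,[(.096,.019),(.066,.026),(.034,.033)],nm))
    for z,r in [(.096,.019),(.066,.026),(.034,.033)]: print(r,fitrims(st,[(z,r)],nm))
    print("bottle",fitrims((.605,.106),[(.093,.014),(0.058,.024),(0,.024)],nm))
    for x0,r in [((.435,.204),.042),((.433,-.01),.028),((.447,-.226),.035)]: print("dish",fitrims(x0,[(.004,r),(.003,r+.005)],nm))
for u in [(245,213),(303,198),(226,140),(263,152),(240,125)]: print(u,at("top",u,.03).round(3))
E
```

```text
('top', 'scene')
stack (array([ 0.5795, -0.1122]), np.float64(75.03128814697266))
0.019 (array([ 0.5788, -0.1191]), np.float64(85.03936004638672))
0.026 (array([ 0.5792, -0.1109]), np.float64(90.01248168945312))
0.033 (array([ 0.5891, -0.0991]), np.float64(83.86164855957031))
bottle (array([0.6056, 0.1133]), np.float64(154.0413818359375))
dish (array([0.4364, 0.2036]), np.float64(239.18292236328125))
dish (array([ 0.434 , -0.0105]), np.float64(237.80067443847656))
dish (array([ 0.4479, -0.2259]), np.float64(237.81112670898438))
('top',)
stack (array([ 0.5745, -0.1082]), np.float64(40.69679641723633))
0.019 (array([ 0.5722, -0.1205]), np.float64(50.85293197631836))
0.026 (array([ 0.579, -0.111]), np.float64(53.95475769042969))
0.033 (array([ 0.5884, -0.0983]), np.float64(47.97642517089844))
bottle (array([0.6042, 0.1136]), np.float64(93.81046295166016))
dish (array([0.4356, 0.2036]), np.float64(119.88145446777344))
dish (array([ 0.4333, -0.0103]), np.float64(119.84754943847656))
dish (array([ 0.4471, -0.2257]), np.float64(119.79837036132812))
('scene',)
stack (array([ 0.5879, -0.1194]), np.float64(45.849979400634766))
0.019 (array([ 0.588, -0.123]), np.float64(48.7950325012207))
0.026 (array([ 0.5884, -0.1155]), np.float64(47.86545181274414))
0.033 (array([ 0.6076, -0.0729]), np.float64(48.71512985229492))
bottle (array([0.611 , 0.1158]), np.float64(63.384368896484375))
dish (array([0.4381, 0.2039]), np.float64(119.80935668945312))
dish (array([ 0.4351, -0.0097]), np.float64(118.57964324951172))
dish (array([ 0.4488, -0.2263]), np.float64(118.41289520263672))
(245, 213) [ 0.486 -0.12   0.03 ]
(303, 198) [ 0.607 -0.268  0.03 ]
(226, 140) [0.682 0.04  0.03 ]
(263, 152) [ 0.695 -0.088  0.03 ]
(240, 125) [0.75 0.02 0.03]
```

Run:
```python
from h import *
out=[]
for n,(x0,y0) in (("top",(230,150)),("scene",(255,155))):
    im=cv2.resize(bot.camera(n)[y0:y0+60,x0:x0+50,::-1],None,fx=8,fy=8,interpolation=2); o=im.copy()
    c=(.589,-.103)
    for z,r,col in [(.096,.019,(0,0,255)),(.066,.026,(0,255,0)),(.034,.033,(255,0,0)),(0,.033,(0,255,255))]:
        u=((proj(n,circ(*c,z,r))-[x0,y0]+.5)*8).astype(np.int32); cv2.polylines(o,[u],True,col,1)
    out+=[o]
cv2.imwrite("pics/ov.png",np.hstack(out))
```

```text
(no output)
```

View pics/ov.png

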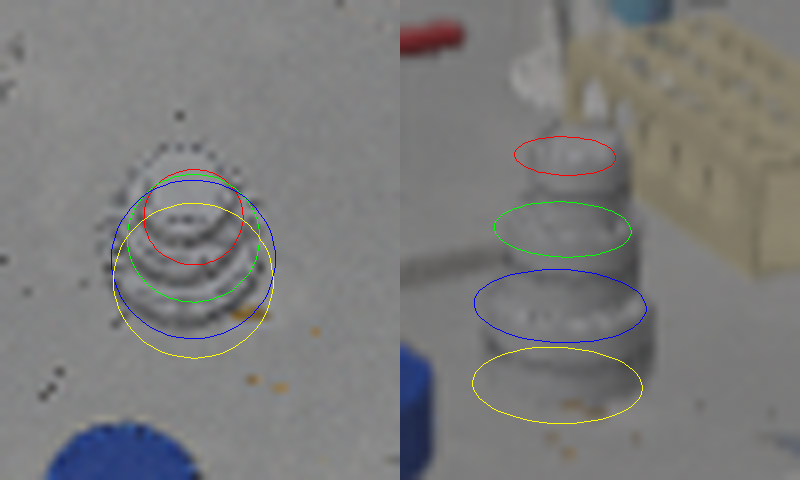

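Run:
```python
from h import *
print(fitrims((.600,-.097),[(.096,.019),(.066,.026),(.034,.033),(0,.033)],span=.004))
out=[]
for n,(x0,y0) in (("top",(230,150)),("scene",(255,155))):
    im=cv2.resize(bot.camera(n)[y0:y0+60,x0:x0+50,::-1],None,fx=8,fy=8,interpolation=2); o=im.copy()
    c=(.601,-.097)
    for z,r,col in [(.096,.019,(0,0,255)),(.066,.026,(0,255,0)),(.034,.033,(255,0,0)),(0,.033,(0,255,255))]:
        u=((proj(n,circ(*c,z,r))-[x0,y0]+.5)*8).astype(np.int32); cv2.polylines(o,[u],True,col,1)
    out+=[o]
cv2.imwrite("pics/ov2.png",np.hstack(out))
```

```text
(array([ 0.5929, -0.0984]), np.float64(72.45028686523438))
```

View pics/ov2.png

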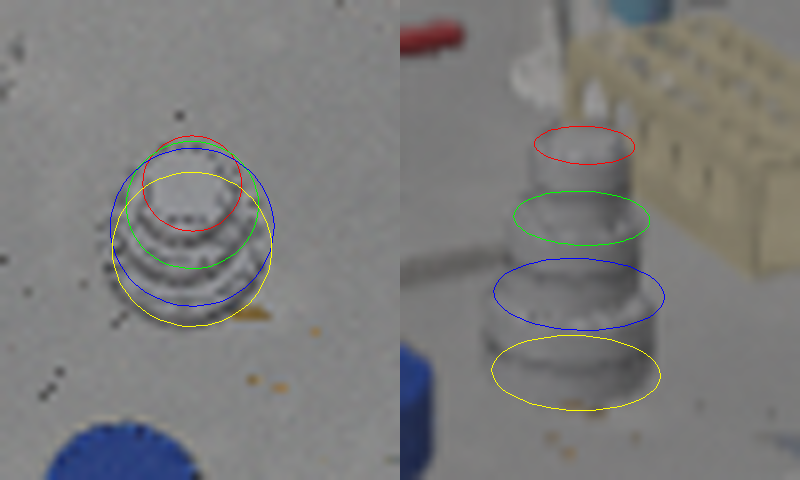

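Stack centre is about (0.598,-0.096), good to about 3 mm. Bottle is at (0.605,0.113). Dishes: small (0.434,-0.010), medium (0.448,-0.226), large (0.436,0.204). Moving above the stack.

```bash
cat > go.py <<'E'
import sys
from h import *
# go.py x y z [yawdeg] : remaining shift in tool axes
o=bot.observe();R=cv2.Rodrigues(np.array(o["tcp_rot"]))[0];p=np.array(o["tcp_pos"])
d=R.T@(np.array([float(a) for a in sys.argv[1:4]])-p)
print("t %.2f tcp"%o["time_s"],p.round(4),"yaw %.1f"%np.degrees(np.arctan2(R[1,0],R[0,0])),"tilt",R[:,2].round(3)[:2],"open %.3f gf %.1f"%(o["opening"],o["gripper_force"]),"F",np.round(o["force"],1),"-> tool shift",d.round(4))
E
python3 -m pendant '[{"x":0.012,"y":0.01},{"x":0.025,"y":0.0205},{"x":0.025,"y":0.0205},{"x":0.025,"y":0.0205},{"x":0.025,"y":0.0205},{"x":0.025,"y":0.0205},{"x":0.025,"y":0.0205},{"x":0.025,"y":0.0205},{"x":0.025,"y":0.0205},{"x":0.025,"y":0.0205},{"x":0.025,"y":0.0205},{"x":0.025,"y":0.0205}]'
python3 -m pendant '[{"x":0.025,"y":0.0205},{"x":0.025,"y":0.0205},{"x":0.025,"y":0.0205},{"x":0.025,"y":0.0205},{"x":0.025,"y":0.0205},{"x":0.025,"y":0.0205},{"x":0.025,"y":0.0205},{"x":0.025,"y":0.0205},{"x":0.025,"y":0.0205},{"x":0.025,"y":0.0205},{"x":0.012,"y":0.01},{}]'
python3 go.py .598 -.096 .150
```

```text
t 2.20 tcp [0.1376 0.5325 0.2313] yaw -14.5 tilt [0. 0.] open 1.002 gf 0.0 F [-0.7  0.3  0.1] -> tool shift [0.603  0.4934 0.0813]invalid input at $[0]: expected keys hand, x, y, z, twist
invalid input at $[0]: expected keys hand, x, y, z, twist
```

```bash
python3 -m pendant '[{"hand":-1,"x":0.012,"y":0.01,"z":0,"twist":0},{"hand":-1,"x":0.025,"y":0.0205,"z":0,"twist":0},{"hand":-1,"x":0.025,"y":0.0205,"z":0,"twist":0},{"hand":-1,"x":0.025,"y":0.0205,"z":0,"twist":0},{"hand":-1,"x":0.025,"y":0.0205,"z":0,"twist":0},{"hand":-1,"x":0.025,"y":0.0205,"z":0,"twist":0},{"hand":-1,"x":0.025,"y":0.0205,"z":0,"twist":0},{"hand":-1,"x":0.025,"y":0.0205,"z":0,"twist":0},{"hand":-1,"x":0.025,"y":0.0205,"z":0,"twist":0},{"hand":-1,"x":0.025,"y":0.0205,"z":0,"twist":0},{"hand":-1,"x":0.025,"y":0.0205,"z":0,"twist":0},{"hand":-1,"x":0.025,"y":0.0205,"z":0,"twist":0}]'
python3 -m pendant '[{"hand":-1,"x":0.025,"y":0.0205,"z":0,"twist":0},{"hand":-1,"x":0.025,"y":0.0205,"z":0,"twist":0},{"hand":-1,"x":0.025,"y":0.0205,"z":0,"twist":0},{"hand":-1,"x":0.025,"y":0.0205,"z":0,"twist":0},{"hand":-1,"x":0.025,"y":0.0205,"z":0,"twist":0},{"hand":-1,"x":0.025,"y":0.0205,"z":0,"twist":0},{"hand":-1,"x":0.025,"y":0.0205,"z":0,"twist":0},{"hand":-1,"x":0.025,"y":0.0205,"z":0,"twist":0},{"hand":-1,"x":0.025,"y":0.0205,"z":0,"twist":0},{"hand":-1,"x":0.025,"y":0.0205,"z":0,"twist":0},{"hand":-1,"x":0.012,"y":0.01,"z":0,"twist":0},{"hand":-1,"x":0,"y":0,"z":0,"twist":0}]'
python3 go.py .598 -.096 .130
```

```text
time_s: 3.2
tcp_pos: [0.3571, 0.2313, 0.2316]
tcp_rot: [-3.116, 0.395, -0.001]
force: [-0.2, 0.9, 0.1]
opening: 1.002
gripper_force: 0.0
time_s: 4.2
tcp_pos: [0.5576, -0.0436, 0.2303]
tcp_rot: [3.115, -0.401, -0.002]
force: [-0.2, 1.1, -0.9]
opening: 0.997
gripper_force: 0.0
t 4.20 tcp [ 0.5576 -0.0436  0.2303] yaw -14.7 tilt [-0.001 -0.001] open 0.997 gf 0.0 F [-0.2  1.1 -0.9] -> tool shift [0.0525 0.0403 0.1003]
```

```bash
python3 -m pendant '[{"hand":-1,"x":0.013,"y":0.01,"z":0.02,"twist":0},{"hand":-1,"x":0.013,"y":0.01,"z":0.02,"twist":0},{"hand":-1,"x":0.013,"y":0.01,"z":0.02,"twist":0},{"hand":-1,"x":0.0135,"y":0.01,"z":0.02,"twist":0},{"hand":-1,"x":0,"y":0,"z":0.02,"twist":0},{"hand":-1,"x":0,"y":0,"z":0,"twist":0}]'
python3 go.py .598 -.096 .070
python3 - <<'E'
from h import *
a=bot.camera("top")[130:230,190:310,::-1];b=bot.camera("scene")[120:220,220:340,::-1]
cv2.imwrite("pics/a1.png",cv2.resize(np.hstack([a,b]),None,fx=3.3,fy=3.3,interpolation=2))
E
```

```text
time_s: 4.7
tcp_pos: [0.5946, -0.0925, 0.1265]
tcp_rot: [-3.116, 0.398, 0.013]
force: [-1.6, 0.6, -0.4]
opening: 1.002
gripper_force: 0.0
t 4.70 tcp [ 0.5946 -0.0925  0.1265] yaw -14.6 tilt [-0.008  0.001] open 1.002 gf 0.0 F [-1.6  0.6 -0.4] -> tool shift [0.0047 0.0025 0.0565]
```

View pics/a1.png

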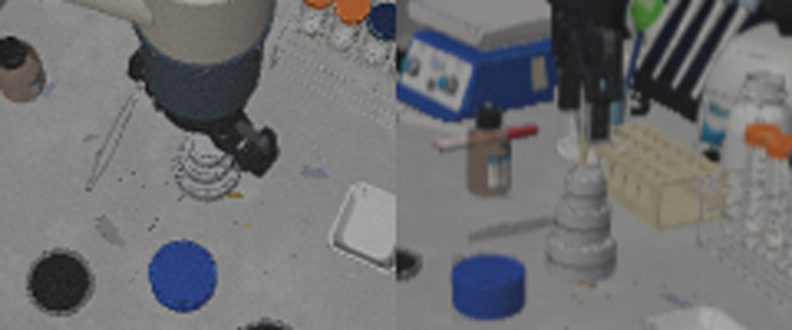

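The fingers straddle the stack. Descending to puck_small and closing.

```bash
python3 -m pendant '[{"hand":-1,"x":0.001,"y":0.001,"z":0.012,"twist":0},{"hand":-1,"x":0.001,"y":0.001,"z":0.02,"twist":0},{"hand":-1,"x":0,"y":0,"z":0.02,"twist":0},{"hand":-1,"x":0,"y":0,"z":0.005,"twist":0},{"hand":-1,"x":0,"y":0,"z":0,"twist":0}]'
python3 go.py .598 -.096 .070
python3 -m pendant '[{"hand":1,"x":0,"y":0,"z":0,"twist":0},{"hand":1,"x":0,"y":0,"z":0,"twist":0},{"hand":1,"x":0,"y":0,"z":0,"twist":0},{"hand":1,"x":0,"y":0,"z":0,"twist":0},{"hand":1,"x":0,"y":0,"z":0,"twist":0},{"hand":1,"x":0,"y":0,"z":0,"twist":0},{"hand":1,"x":0,"y":0,"z":0,"twist":0},{"hand":1,"x":0,"y":0,"z":0,"twist":0}]'
```

```text
time_s: 5.22
tcp_pos: [0.5983, -0.0947, 0.0746]
tcp_rot: [3.116, -0.395, -0.001]
force: [0.0, 0.5, 0.6]
opening: 1.002
gripper_force: 0.0
t 5.22 tcp [ 0.5983 -0.0947  0.0746] yaw -14.4 tilt [-0.001 -0.   ] open 1.002 gf 0.0 F [0.  0.5 0.6] -> tool shift [0.     0.0013 0.0046]
time_s: 5.88
tcp_pos: [0.5997, -0.0953, 0.0758]
tcp_rot: [-3.117, 0.395, -0.004]
force: [-0.5, 1.0, 5.6]
opening: 0.423
gripper_force: 60.3
```

```bash
python3 -m pendant '[{"hand":1,"x":0,"y":0,"z":-0.01,"twist":0},{"hand":1,"x":0,"y":0,"z":-0.02,"twist":0},{"hand":1,"x":-0.01,"y":-0.002,"z":-0.02,"twist":0},{"hand":1,"x":-0.02,"y":-0.005,"z":0,"twist":0},{"hand":1,"x":-0.025,"y":-0.006,"z":0,"twist":0},{"hand":1,"x":-0.025,"y":-0.006,"z":0,"twist":0},{"hand":1,"x":-0.025,"y":-0.006,"z":0,"twist":0},{"hand":1,"x":-0.025,"y":-0.005,"z":0,"twist":0},{"hand":1,"x":-0.025,"y":-0.005,"z":0,"twist":0},{"hand":1,"x":-0.017,"y":-0.004,"z":0,"twist":0},{"hand":1,"x":-0.008,"y":-0.002,"z":0,"twist":0},{"hand":1,"x":0,"y":0,"z":0,"twist":0}]'
python3 go.py .434 -.010 .030
```

```text
time_s: 6.88
tcp_pos: [0.4335, -0.0101, 0.1248]
tcp_rot: [-3.116, 0.394, -0.0]
force: [1.1, -0.8, -0.8]
opening: 0.423
gripper_force: 60.0
t 6.88 tcp [ 0.4335 -0.0101  0.1248] yaw -14.4 tilt [0. 0.] open 0.423 gf 60.0 F [ 1.1 -0.8 -0.8] -> tool shift [ 0.0005 -0.0002  0.0948]
```

```bash
python3 -m pendant '[{"hand":1,"x":0,"y":0,"z":0.015,"twist":0},{"hand":1,"x":0,"y":0,"z":0.025,"twist":0},{"hand":1,"x":0,"y":0,"z":0.025,"twist":0},{"hand":1,"x":0,"y":0,"z":0.02,"twist":0},{"hand":1,"x":0,"y":0,"z":0.01,"twist":0},{"hand":1,"x":0,"y":0,"z":0.006,"twist":0},{"hand":1,"x":0,"y":0,"z":0.005,"twist":0},{"hand":1,"x":0,"y":0,"z":0.003,"twist":0},{"hand":1,"x":0,"y":0,"z":0,"twist":0},{"hand":1,"x":0,"y":0,"z":0,"twist":0}]'
python3 go.py .434 -.010 .0142
python3 - <<'E'
from h import *
a=bot.camera("top")[180:260,150:270,::-1];b=bot.camera("scene")[150:230,150:270,::-1]
cv2.imwrite("pics/a2.png",cv2.resize(np.hstack([a,b]),None,fx=3.3,fy=3.3,interpolation=2))
E
```

```text
time_s: 7.72
tcp_pos: [0.4353, -0.0105, 0.0158]
tcp_rot: [-3.116, 0.396, -0.002]
force: [-0.2, 0.5, -1.0]
opening: 0.427
gripper_force: 60.0
t 7.72 tcp [ 0.4353 -0.0105  0.0158] yaw -14.5 tilt [0.001 0.   ] open 0.427 gf 60.0 F [-0.2  0.5 -1. ] -> tool shift [-0.0013 -0.0002  0.0016]
```

View pics/a2.png

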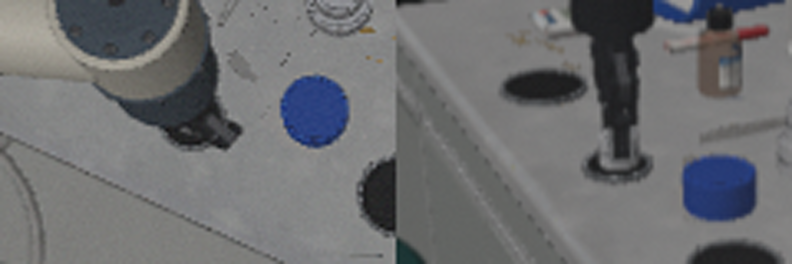

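The small puck is inside its dish. Releasing it, lifting, and going back above the stack.

```bash
python3 -m pendant '[{"hand":1,"x":0,"y":0,"z":0.0015,"twist":0},{"hand":1,"x":0,"y":0,"z":0,"twist":0},{"hand":-1,"x":0,"y":0,"z":0,"twist":0},{"hand":-1,"x":0,"y":0,"z":0,"twist":0},{"hand":-1,"x":0,"y":0,"z":0,"twist":0},{"hand":-1,"x":0,"y":0,"z":0,"twist":0},{"hand":-1,"x":0,"y":0,"z":-0.01,"twist":0},{"hand":-1,"x":0,"y":0,"z":-0.025,"twist":0},{"hand":-1,"x":0,"y":0,"z":-0.03,"twist":0},{"hand":-1,"x":0,"y":0,"z":-0.03,"twist":0},{"hand":-1,"x":0.01,"y":0.002,"z":-0.02,"twist":0},{"hand":-1,"x":0.02,"y":0.005,"z":0,"twist":0}]'
python3 -m pendant '[{"hand":-1,"x":0.028,"y":0.006,"z":0,"twist":0},{"hand":-1,"x":0.028,"y":0.006,"z":0,"twist":0},{"hand":-1,"x":0.028,"y":0.006,"z":0,"twist":0},{"hand":-1,"x":0.028,"y":0.006,"z":0,"twist":0},{"hand":-1,"x":0.024,"y":0.006,"z":0,"twist":0},{"hand":-1,"x":0.012,"y":0.003,"z":0,"twist":0},{"hand":-1,"x":0,"y":0,"z":0,"twist":0}]'
python3 go.py .598 -.096 .040
python3 - <<'E'
from h import *
a=bot.camera("top")[150:250,180:300,::-1];b=bot.camera("scene")[130:230,190:310,::-1]
cv2.imwrite("pics/a3.png",cv2.resize(np.hstack([a,b]),None,fx=3.3,fy=3.3,interpolation=2))
E
```

```text
time_s: 8.82
tcp_pos: [0.4642, -0.0242, 0.134]
tcp_rot: [-3.114, 0.392, -0.014]
force: [0.3, 0.6, 0.6]
opening: 0.999
gripper_force: 0.0
time_s: 9.4
tcp_pos: [0.5985, -0.0951, 0.1276]
tcp_rot: [3.116, -0.398, -0.001]
force: [-1.3, 0.3, -0.5]
opening: 0.998
gripper_force: 0.0
t 9.40 tcp [ 0.5985 -0.0951  0.1276] yaw -14.6 tilt [-0.001 -0.001] open 0.998 gf 0.0 F [-1.3  0.3 -0.5] -> tool shift [-0.0002  0.0009  0.0876]
```

View pics/a3.png

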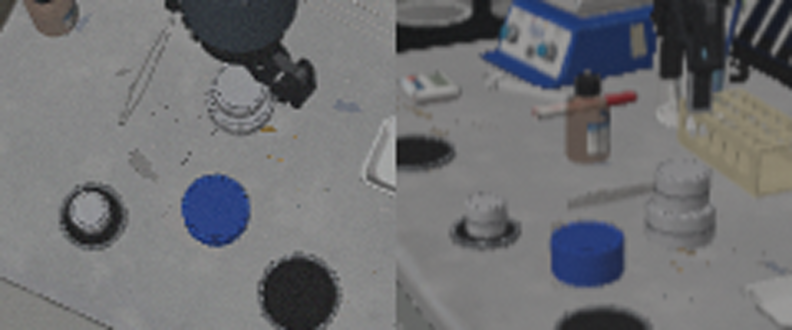

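The small puck stands flat in its dish, and the medium and large pucks are undisturbed. Gripping the medium puck.

```bash
python3 -m pendant '[{"hand":-1,"x":0,"y":0.001,"z":0.015,"twist":0},{"hand":-1,"x":0,"y":0,"z":0.025,"twist":0},{"hand":-1,"x":0,"y":0,"z":0.025,"twist":0},{"hand":-1,"x":0,"y":0,"z":0.017,"twist":0},{"hand":-1,"x":0,"y":0,"z":0.005,"twist":0},{"hand":-1,"x":0,"y":0,"z":0,"twist":0}]'
python3 -m pendant '[{"hand":1,"x":0,"y":0,"z":0,"twist":0},{"hand":1,"x":0,"y":0,"z":0,"twist":0},{"hand":1,"x":0,"y":0,"z":0,"twist":0},{"hand":1,"x":0,"y":0,"z":0,"twist":0},{"hand":1,"x":0,"y":0,"z":0,"twist":0},{"hand":1,"x":0,"y":0,"z":0,"twist":0},{"hand":1,"x":0,"y":0,"z":0,"twist":0}]'
python3 go.py .448 -.226 .0105
```

```text
time_s: 10.0
tcp_pos: [0.5952, -0.0944, 0.0409]
tcp_rot: [3.116, -0.395, -0.004]
force: [1.1, 0.0, 1.8]
opening: 0.999
gripper_force: 0.0
time_s: 10.58
tcp_pos: [0.5981, -0.0947, 0.044]
tcp_rot: [-3.116, 0.395, -0.006]
force: [-1.6, 1.8, 6.4]
opening: 0.591
gripper_force: 63.2
t 10.58 tcp [ 0.5981 -0.0947  0.044 ] yaw -14.5 tilt [ 0.004 -0.   ] open 0.591 gf 63.2 F [-1.6  1.8  6.4] -> tool shift [-0.1128  0.1646  0.0329]
```

```bash
python3 -m pendant '[{"hand":1,"x":0,"y":0,"z":-0.01,"twist":0},{"hand":1,"x":0,"y":0,"z":-0.02,"twist":0},{"hand":1,"x":-0.005,"y":0.007,"z":-0.02,"twist":0},{"hand":1,"x":-0.01,"y":0.015,"z":-0.01,"twist":0},{"hand":1,"x":-0.0155,"y":0.0225,"z":0,"twist":0},{"hand":1,"x":-0.0155,"y":0.0225,"z":0,"twist":0},{"hand":1,"x":-0.0155,"y":0.0225,"z":0,"twist":0},{"hand":1,"x":-0.0155,"y":0.0225,"z":0,"twist":0},{"hand":1,"x":-0.0155,"y":0.0225,"z":0,"twist":0},{"hand":1,"x":-0.013,"y":0.02,"z":0,"twist":0},{"hand":1,"x":-0.007,"y":0.01,"z":0,"twist":0},{"hand":1,"x":0,"y":0,"z":0,"twist":0}]'
python3 go.py .448 -.226 .0105
```

```text
time_s: 11.58
tcp_pos: [0.4448, -0.227, 0.1023]
tcp_rot: [-3.116, 0.4, 0.001]
force: [-0.1, 0.3, -2.0]
opening: 0.585
gripper_force: 62.6
t 11.58 tcp [ 0.4448 -0.227   0.1023] yaw -14.6 tilt [-0.  0.] open 0.585 gf 62.6 F [-0.1  0.3 -2. ] -> tool shift [ 0.0029 -0.0018  0.0918]
```

```bash
python3 -m pendant '[{"hand":1,"x":0.001,"y":-0.001,"z":0.015,"twist":0},{"hand":1,"x":0.001,"y":-0.001,"z":0.025,"twist":0},{"hand":1,"x":0,"y":0,"z":0.02,"twist":0},{"hand":1,"x":0,"y":0,"z":0.015,"twist":0},{"hand":1,"x":0,"y":0,"z":0.006,"twist":0},{"hand":1,"x":0,"y":0,"z":0.004,"twist":0},{"hand":1,"x":0,"y":0,"z":0.003,"twist":0},{"hand":1,"x":0,"y":0,"z":0,"twist":0},{"hand":1,"x":0,"y":0,"z":0,"twist":0}]'
python3 go.py .448 -.226 .0115
python3 - <<'E'
from h import *
a=bot.camera("top")[180:280,220:340,::-1];b=bot.camera("scene")[160:260,190:310,::-1]
cv2.imwrite("pics/a4.png",cv2.resize(np.hstack([a,b]),None,fx=3.3,fy=3.3,interpolation=2))
E
```

```text
time_s: 12.33
tcp_pos: [0.4499, -0.2246, 0.0146]
tcp_rot: [3.116, -0.396, 0.003]
force: [0.4, -0.3, -1.5]
opening: 0.586
gripper_force: 62.8
t 12.33 tcp [ 0.4499 -0.2246  0.0146] yaw -14.5 tilt [ 0.002 -0.   ] open 0.586 gf 62.8 F [ 0.4 -0.3 -1.5] -> tool shift [-0.0015  0.0019  0.0031]
```

View pics/a4.png

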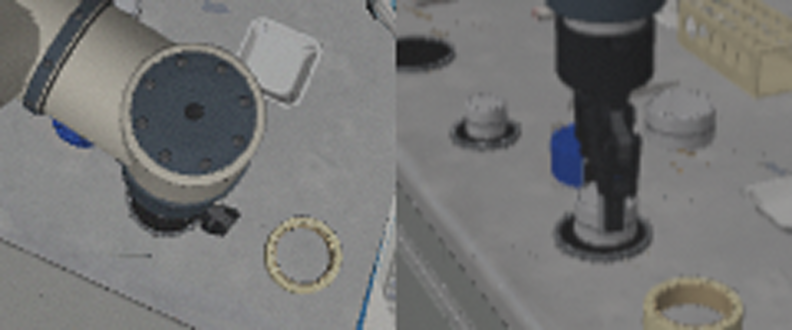

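```bash
python3 -m pendant '[{"hand":1,"x":0,"y":0,"z":0.001,"twist":0},{"hand":1,"x":0,"y":0,"z":0.001,"twist":0},{"hand":1,"x":0,"y":0,"z":0,"twist":0},{"hand":1,"x":0,"y":0,"z":0,"twist":0}]'
python3 go.py .448 -.226 .0115
```

```text
time_s: 12.77
tcp_pos: [0.4497, -0.2246, 0.0139]
tcp_rot: [3.116, -0.395, 0.003]
force: [-4.2, 3.8, 14.1]
opening: 0.586
gripper_force: 64.2
t 12.77 tcp [ 0.4497 -0.2246  0.0139] yaw -14.5 tilt [ 0.002 -0.001] open 0.586 gf 64.2 F [-4.2  3.8 14.1] -> tool shift [-0.0013  0.0018  0.0024]
```

It's touching down at 14 N. Releasing and returning for the large puck.

```bash
python3 -m pendant '[{"hand":-1,"x":0,"y":0,"z":0,"twist":0},{"hand":-1,"x":0,"y":0,"z":0,"twist":0},{"hand":-1,"x":0,"y":0,"z":0,"twist":0},{"hand":-1,"x":0,"y":0,"z":0,"twist":0},{"hand":-1,"x":0,"y":0,"z":-0.01,"twist":0},{"hand":-1,"x":0,"y":0,"z":-0.025,"twist":0},{"hand":-1,"x":0,"y":0,"z":-0.025,"twist":0},{"hand":-1,"x":0.008,"y":-0.012,"z":-0.015,"twist":0},{"hand":-1,"x":0.0155,"y":-0.0225,"z":0,"twist":0},{"hand":-1,"x":0.0155,"y":-0.0225,"z":0,"twist":0},{"hand":-1,"x":0.0155,"y":-0.0225,"z":0,"twist":0},{"hand":-1,"x":0.0155,"y":-0.0225,"z":0,"twist":0}]'
python3 -m pendant '[{"hand":-1,"x":0.0155,"y":-0.0225,"z":0,"twist":0},{"hand":-1,"x":0.0155,"y":-0.0225,"z":0,"twist":0},{"hand":-1,"x":0.009,"y":-0.014,"z":0,"twist":0},{"hand":-1,"x":0,"y":0,"z":0,"twist":0},{"hand":-1,"x":0,"y":0,"z":0,"twist":0}]'
python3 go.py .598 -.096 .006
python3 - <<'E'
from h import *
a=bot.camera("top")[150:250,200:320,::-1];b=bot.camera("scene")[150:250,200:320,::-1]
cv2.imwrite("pics/a5.png",cv2.resize(np.hstack([a,b]),None,fx=3.3,fy=3.3,interpolation=2))
E
```

```text
time_s: 13.77
tcp_pos: [0.5432, -0.1424, 0.0868]
tcp_rot: [-3.116, 0.396, -0.0]
force: [-0.1, -0.1, 0.6]
opening: 1.004
gripper_force: 0.0
time_s: 14.18
tcp_pos: [0.596, -0.0955, 0.0861]
tcp_rot: [3.117, -0.394, -0.002]
force: [-0.9, -0.8, 0.7]
opening: 0.997
gripper_force: 0.0
t 14.18 tcp [ 0.596  -0.0955  0.0861] yaw -14.4 tilt [-0.001 -0.   ] open 0.997 gf 0.0 F [-0.9 -0.8  0.7] -> tool shift [ 0.0021 -0.      0.0801]
```

View pics/a5.png

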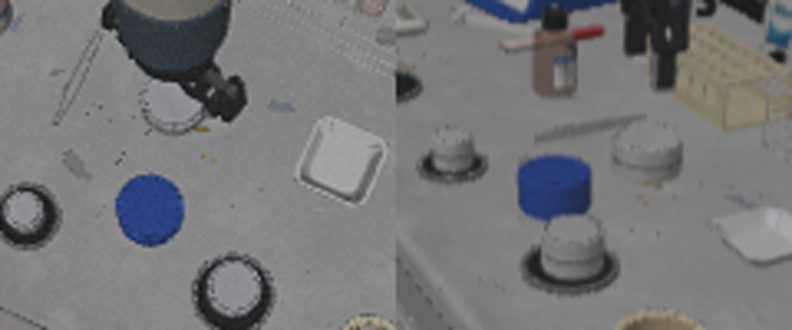

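The medium puck sits flat in its dish. Descending on the large puck.

```bash
python3 -m pendant '[{"hand":-1,"x":0.001,"y":0,"z":0.015,"twist":0},{"hand":-1,"x":0.001,"y":0,"z":0.025,"twist":0},{"hand":-1,"x":0,"y":0,"z":0.02,"twist":0},{"hand":-1,"x":0,"y":0,"z":0.012,"twist":0},{"hand":-1,"x":0,"y":0,"z":0.006,"twist":0},{"hand":-1,"x":0,"y":0,"z":0.002,"twist":0},{"hand":-1,"x":0,"y":0,"z":0,"twist":0}]'
python3 go.py .598 -.096 .004
python3 -m pendant '[{"hand":1,"x":0,"y":0,"z":0,"twist":0},{"hand":1,"x":0,"y":0,"z":0,"twist":0},{"hand":1,"x":0,"y":0,"z":0,"twist":0},{"hand":1,"x":0,"y":0,"z":0,"twist":0},{"hand":1,"x":0,"y":0,"z":0,"twist":0},{"hand":1,"x":0,"y":0,"z":0,"twist":0}]'
python3 go.py .436 .204 .012
```

```text
time_s: 14.87
tcp_pos: [0.5977, -0.0971, 0.0071]
tcp_rot: [3.116, -0.397, 0.0]
force: [-0.5, -0.3, 1.3]
opening: 1.001
gripper_force: 0.0
t 14.87 tcp [ 0.5977 -0.0971  0.0071] yaw -14.5 tilt [ 0. -0.] open 1.001 gf 0.0 F [-0.5 -0.3  1.3] -> tool shift [ 0.     -0.0012  0.0031]
time_s: 15.37
tcp_pos: [0.599, -0.0967, 0.0087]
tcp_rot: [-3.117, 0.395, -0.005]
force: [-0.5, 0.6, 6.0]
opening: 0.755
gripper_force: 67.2
t 15.37 tcp [ 0.599  -0.0967  0.0087] yaw -14.5 tilt [ 0.003 -0.   ] open 0.755 gf 67.2 F [-0.5  0.6  6. ] -> tool shift [-0.2329 -0.2505 -0.0039]
```

```bash
python3 -m pendant '[{"hand":1,"x":0,"y":0,"z":-0.01,"twist":0},{"hand":1,"x":0,"y":0,"z":-0.025,"twist":0},{"hand":1,"x":0,"y":0,"z":-0.025,"twist":0},{"hand":1,"x":-0.01,"y":-0.011,"z":-0.025,"twist":0},{"hand":1,"x":-0.018,"y":-0.02,"z":-0.015,"twist":0},{"hand":1,"x":-0.02,"y":-0.0215,"z":0,"twist":0},{"hand":1,"x":-0.02,"y":-0.0215,"z":0,"twist":0},{"hand":1,"x":-0.02,"y":-0.0215,"z":0,"twist":0},{"hand":1,"x":-0.02,"y":-0.0215,"z":0,"twist":0},{"hand":1,"x":-0.02,"y":-0.0215,"z":0,"twist":0},{"hand":1,"x":-0.02,"y":-0.0215,"z":0,"twist":0},{"hand":1,"x":-0.02,"y":-0.0215,"z":0,"twist":0}]'
python3 -m pendant '[{"hand":1,"x":-0.02,"y":-0.0215,"z":0,"twist":0},{"hand":1,"x":-0.02,"y":-0.0215,"z":0,"twist":0},{"hand":1,"x":-0.017,"y":-0.018,"z":0,"twist":0},{"hand":1,"x":-0.008,"y":-0.009,"z":0,"twist":0},{"hand":1,"x":0,"y":0,"z":0,"twist":0},{"hand":1,"x":0,"y":0,"z":0,"twist":0}]'
python3 go.py .436 .204 .012
```

```text
time_s: 16.37
tcp_pos: [0.4793, 0.1222, 0.1071]
tcp_rot: [-3.116, 0.396, 0.001]
force: [0.7, 0.2, -3.0]
opening: 0.751
gripper_force: 67.1
time_s: 16.87
tcp_pos: [0.4346, 0.2055, 0.107]
tcp_rot: [3.117, -0.394, -0.0]
force: [0.4, -0.6, -1.9]
opening: 0.748
gripper_force: 67.2
t 16.87 tcp [0.4346 0.2055 0.107 ] yaw -14.4 tilt [-0.  0.] open 0.748 gf 67.2 F [ 0.4 -0.6 -1.9] -> tool shift [0.0017 0.0011 0.095 ]
```

```bash
python3 -m pendant '[{"hand":1,"x":0.001,"y":0.001,"z":0.015,"twist":0},{"hand":1,"x":0,"y":0,"z":0.025,"twist":0},{"hand":1,"x":0,"y":0,"z":0.022,"twist":0},{"hand":1,"x":0,"y":0,"z":0.015,"twist":0},{"hand":1,"x":0,"y":0,"z":0.008,"twist":0},{"hand":1,"x":0,"y":0,"z":0.004,"twist":0},{"hand":1,"x":0,"y":0,"z":0.003,"twist":0},{"hand":1,"x":0,"y":0,"z":0,"twist":0},{"hand":1,"x":0,"y":0,"z":0,"twist":0}]'
python3 go.py .436 .204 .012
python3 - <<'E'
from h import *
a=bot.camera("top")[140:240,100:220,::-1];b=bot.camera("scene")[100:200,130:250,::-1]
cv2.imwrite("pics/a6.png",cv2.resize(np.hstack([a,b]),None,fx=3.3,fy=3.3,interpolation=2))
E
```

```text
time_s: 17.62
tcp_pos: [0.4365, 0.2043, 0.0156]
tcp_rot: [-3.116, 0.396, -0.002]
force: [-0.0, -0.7, -3.2]
opening: 0.753
gripper_force: 67.2
t 17.62 tcp [0.4365 0.2043 0.0156] yaw -14.5 tilt [0.001 0.001] open 0.753 gf 67.2 F [-0.  -0.7 -3.2] -> tool shift [-0.0004  0.0004  0.0036]
```

View pics/a6.png

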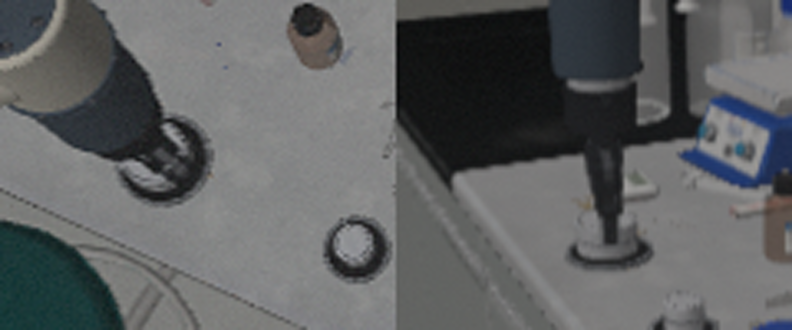

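The large puck is over its dish, within the lip. Lowering the last millimetres.

```bash
python3 -m pendant '[{"hand":1,"x":0,"y":0,"z":0.001,"twist":0},{"hand":1,"x":0,"y":0,"z":0.001,"twist":0},{"hand":1,"x":0,"y":0,"z":0.001,"twist":0},{"hand":1,"x":0,"y":0,"z":0,"twist":0},{"hand":1,"x":0,"y":0,"z":0,"twist":0}]'
python3 go.py .436 .204 .012
```

```text
time_s: 18.13
tcp_pos: [0.436, 0.2042, 0.0127]
tcp_rot: [-3.116, 0.395, -0.001]
force: [-4.1, 0.1, 5.2]
opening: 0.75
gripper_force: 68.2
t 18.13 tcp [0.436  0.2042 0.0127] yaw -14.5 tilt [0.001 0.   ] open 0.750 gf 68.2 F [-4.1  0.1  5.2] -> tool shift [0.     0.0002 0.0007]
```

```bash
python3 -m pendant '[{"hand":-1,"x":0,"y":0,"z":0,"twist":0},{"hand":-1,"x":0,"y":0,"z":0,"twist":0},{"hand":-1,"x":0,"y":0,"z":0,"twist":0},{"hand":-1,"x":0,"y":0,"z":-0.01,"twist":0},{"hand":-1,"x":0,"y":0,"z":-0.03,"twist":0},{"hand":-1,"x":0,"y":0,"z":-0.035,"twist":0},{"hand":-1,"x":0,"y":0,"z":-0.035,"twist":0},{"hand":-1,"x":0,"y":0,"z":-0.03,"twist":0},{"hand":-1,"x":0.01,"y":0.002,"z":-0.015,"twist":0},{"hand":-1,"x":0.02,"y":0.005,"z":0,"twist":0},{"hand":-1,"x":0.028,"y":0.007,"z":0,"twist":0},{"hand":-1,"x":0.028,"y":0.007,"z":0,"twist":0}]'
python3 -m pendant '[{"hand":-1,"x":0.028,"y":0.007,"z":0,"twist":0},{"hand":-1,"x":0.028,"y":0.007,"z":0,"twist":0},{"hand":-1,"x":0.024,"y":0.007,"z":0,"twist":0},{"hand":-1,"x":0.015,"y":0.004,"z":0,"twist":0},{"hand":-1,"x":0.005,"y":0.002,"z":0,"twist":0},{"hand":-1,"x":0,"y":0,"z":0,"twist":0},{"hand":-1,"x":0,"y":0,"z":0,"twist":0}]'
python3 go.py .605 .113 .028
python3 - <<'E'
from h import *
save("top","a7t.png");save("scene","a7s.png")
print("bottle",fitrims((.605,.113),[(.093,.014),(0,.024)],("scene",),.006))
print("large",fitrims((.436,.204),[(.038,.033)],("top","scene"),.008),fitrims((.436,.204),[(.038,.033)],("top",),.008),fitrims((.436,.204),[(.038,.033)],("scene",),.008))
a=bot.camera("top")[120:220,110:230,::-1];b=bot.camera("scene")[110:210,150:270,::-1]
cv2.imwrite("pics/a7.png",cv2.resize(np.hstack([a,b]),None,fx=3.3,fy=3.3,interpolation=2))
E
```

```text
time_s: 19.13
tcp_pos: [0.5148, 0.162, 0.1676]
tcp_rot: [-3.116, 0.394, -0.002]
force: [0.9, -0.2, -0.4]
opening: 1.004
gripper_force: 0.0
time_s: 19.72
tcp_pos: [0.6035, 0.1111, 0.1665]
tcp_rot: [3.116, -0.396, -0.001]
force: [-0.2, -0.3, -0.6]
opening: 0.999
gripper_force: 0.0
t 19.72 tcp [0.6035 0.1111 0.1665] yaw -14.5 tilt [-0.001  0.   ] open 0.999 gf 0.0 F [-0.2 -0.3 -0.6] -> tool shift [ 0.001  -0.0022  0.1385]
bottle (array([0.6163, 0.1049]), np.float64(65.55059814453125))
large (array([0.4319, 0.1984]), np.float64(139.2666473388672)) (array([0.4319, 0.1985]), np.float64(102.84420776367188)) (array([0.4139, 0.1381]), np.float64(73.96353149414062))
```

View pics/a7.png

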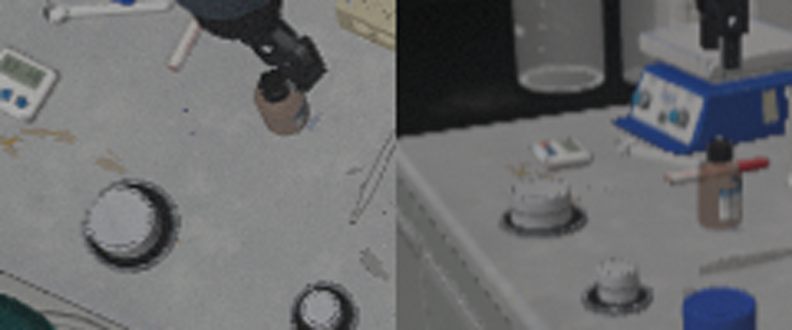

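```bash
cat > sil.py <<'E'
from h import *
def hull(n,cs,shape=(384,512),S=4):
    m=np.zeros((shape[0]*S,shape[1]*S),np.uint8)
    u=np.vstack([proj(n,circ(*c)) for c in cs]).astype(np.float32)
    cv2.fillConvexPoly(m,cv2.convexHull(((u+.5)*S)).astype(np.int32),1)
    return cv2.resize(m.astype(np.float32),shape[::-1],interpolation=cv2.INTER_AREA)
def best(f,x0,span,step):
    r=np.arange(-span,span+1e-6,step)
    return min((f(x0[0]+i,x0[1]+j),round(x0[0]+i,4),round(x0[1]+j,4)) for i in r for j in r)
if __name__=="__main__":
    for n,f in (("top","a7t.png"),("scene","a7s.png")):
        im=cv2.imread("pics/"+f); g=im.max(2)
        D=at(n,(0,0),0)
        dish=(.4356,.2036) if n=="top" else (.4381,.2039)
        fl=hull(n,[(*dish,.004,.042)]); reg=fl>.9
        obs=np.clip((110-g.astype(float))/60,0,1)
        def c(x,y):
            p=fl*(1-hull(n,[(x,y,.004,.033),(x,y,.038,.033)])); return np.abs(p-obs)[reg].sum()
        print(n,"puck",best(c,dish,.010,.002))
    for n,f in (("top","t0.png"),("scene","s0.png")):
        im=cv2.resize(cv2.imread("pics/"+f),(512,384),interpolation=cv2.INTER_AREA).astype(float)
        obs=((im[:,:,2]-im[:,:,0]>12)|(im.max(2)<75)).astype(float)
        u=proj(n,[(.606,.113,.045)])[0].astype(int);reg=np.s_[u[1]-22:u[1]+22,u[0]-17:u[0]+17]
        def c(x,y):
            p=np.maximum(hull(n,[(x,y,0,.024),(x,y,.058,.024)]),hull(n,[(x,y,.058,.02),(x,y,.093,.014)])); return np.abs(p-obs)[reg].sum()
        print(n,"bottle",best(c,(.606,.113),.012,.003),obs[reg].sum())
E
python3 sil.py
```

```text
top puck (np.float64(26.854166666666664), np.float64(0.4336), np.float64(0.2116))
scene puck (np.float64(25.6375), np.float64(0.4341), np.float64(0.2099))
top bottle (np.float64(60.9375), np.float64(0.606), np.float64(0.116)) 209.0
scene bottle (np.float64(162.625), np.float64(0.612), np.float64(0.122)) 269.0
```

Kinematics and image agree to a few mm: large puck at about (0.436,0.204), bottle at about (0.606,0.114). Descending on the bottle.

```bash
python3 -m pendant '[{"hand":-1,"x":0.001,"y":-0.002,"z":0.015,"twist":0},{"hand":-1,"x":0.001,"y":-0.002,"z":0.025,"twist":0},{"hand":-1,"x":0,"y":0,"z":0.025,"twist":0},{"hand":-1,"x":0,"y":0,"z":0.025,"twist":0},{"hand":-1,"x":0,"y":0,"z":0.02,"twist":0},{"hand":-1,"x":0,"y":0,"z":0.015,"twist":0},{"hand":-1,"x":0,"y":0,"z":0.008,"twist":0},{"hand":-1,"x":0,"y":0,"z":0.003,"twist":0},{"hand":-1,"x":0,"y":0,"z":0,"twist":0},{"hand":-1,"x":0,"y":0,"z":0,"twist":0}]'
python3 go.py .606 .1145 .030
python3 -m pendant '[{"hand":1,"x":0,"y":0,"z":0,"twist":0},{"hand":1,"x":0,"y":0,"z":0,"twist":0},{"hand":1,"x":0,"y":0,"z":0,"twist":0},{"hand":1,"x":0,"y":0,"z":0,"twist":0},{"hand":1,"x":0,"y":0,"z":0,"twist":0},{"hand":1,"x":0,"y":0,"z":0,"twist":0},{"hand":1,"x":0,"y":0,"z":0,"twist":0}]'
python3 go.py .436 .204 .072
```

```text
time_s: 21.0
tcp_pos: [0.6076, 0.1146, 0.0319]
tcp_rot: [-3.116, 0.395, -0.003]
force: [0.9, 0.9, 0.6]
opening: 1.003
gripper_force: 0.0
t 21.00 tcp [0.6076 0.1146 0.0319] yaw -14.5 tilt [0.002 0.   ] open 1.003 gf 0.0 F [0.9 0.9 0.6] -> tool shift [-0.0015  0.0005  0.0019]
time_s: 21.58
tcp_pos: [0.6076, 0.1145, 0.0319]
tcp_rot: [-3.116, 0.395, -0.003]
force: [-1.1, -0.6, 5.3]
opening: 0.53
gripper_force: 62.0
t 21.58 tcp [0.6076 0.1145 0.0319] yaw -14.5 tilt [0.002 0.   ] open 0.530 gf 62.0 F [-1.1 -0.6  5.3] -> tool shift [-0.1885 -0.0438 -0.0404]
```

```bash
python3 -m pendant '[{"hand":1,"x":0,"y":0,"z":-0.01,"twist":0},{"hand":1,"x":0,"y":0,"z":-0.025,"twist":0},{"hand":1,"x":-0.007,"y":-0.002,"z":-0.025,"twist":0},{"hand":1,"x":-0.015,"y":-0.003,"z":-0.01,"twist":0},{"hand":1,"x":-0.02,"y":-0.005,"z":0,"twist":0},{"hand":1,"x":-0.024,"y":-0.006,"z":0,"twist":0},{"hand":1,"x":-0.024,"y":-0.006,"z":0,"twist":0},{"hand":1,"x":-0.024,"y":-0.006,"z":0,"twist":0},{"hand":1,"x":-0.024,"y":-0.005,"z":0,"twist":0},{"hand":1,"x":-0.022,"y":-0.005,"z":0,"twist":0},{"hand":1,"x":-0.018,"y":-0.004,"z":0,"twist":0},{"hand":1,"x":-0.008,"y":-0.002,"z":0,"twist":0}]'
python3 -m pendant '[{"hand":1,"x":0,"y":0,"z":0,"twist":0},{"hand":1,"x":0,"y":0,"z":0,"twist":0},{"hand":1,"x":0,"y":0,"z":0.008,"twist":0},{"hand":1,"x":0,"y":0,"z":0.008,"twist":0},{"hand":1,"x":0,"y":0,"z":0.004,"twist":0},{"hand":1,"x":0,"y":0,"z":0,"twist":0},{"hand":1,"x":0,"y":0,"z":0,"twist":0}]'
python3 go.py .4365 .204 .072
python3 - <<'E'
from h import *
save("scene","b1s.png");save("top","b1t.png")
im=cv2.imread("pics/b1s.png").astype(int)
# widths of brown body and puck by row in scene view
u=proj("scene",[(.436,.204,.05)])[0].astype(int);print(u, proj("scene",[(.436,.204,.038),(.436,.204,.07)]))
for v in range(u[1]-18,u[1]+16,2):
    r=im[v,u[0]-22:u[0]+22]; print(v," ".join("B" if p[2]-p[0]>14 else ("#" if p.max()<70 else ("o" if p.min()>105 else ".")) for p in r))
print("x from",u[0]-22)
E
```

```text
time_s: 22.58
tcp_pos: [0.4356, 0.2039, 0.1009]
tcp_rot: [3.117, -0.395, -0.002]
force: [-0.2, 0.2, -1.0]
opening: 0.529
gripper_force: 61.6
time_s: 23.17
tcp_pos: [0.4378, 0.2029, 0.0801]
tcp_rot: [3.115, -0.397, -0.002]
force: [-0.1, -0.2, -1.8]
opening: 0.523
gripper_force: 61.6
t 23.17 tcp [0.4378 0.2029 0.0801] yaw -14.5 tilt [-0.001 -0.001] open 0.523 gf 61.6 F [-0.1 -0.2 -1.8] -> tool shift [-0.0015 -0.0007  0.0081]
[193 163] [[193.46266935 166.91550375]
 [192.9277812  158.40675935]]
145 # # # # # # # # # # # # # # # # # # # # # # # # # # # . . o o o o o o o o o o o o o o o
147 # # # # # # # # . . . . . . . . B B B # # # # # # # . . o o o o o o o o o o o o o o o o
149 . o o o o o o o o o o o o o o B B B B . . # # # # . . . . o o o o o o o o o o o o o o o
151 o o o o o o o o o o o o o o o . B B B # . # # # # # . # # o o o o o o o o o o o o o o o
153 o o o o o o o o o o o o o o o . B B B B . # # # # # . # # . . . . o o o o o o o o o o o
155 o o o o o o o o o o o o o o o . B B B B . # # # # # . . . . o . . . o o o o o o o o o o
157 o o o o o o o o o o o o o o o . B B B B . . . . 
[... 270 characters left out ...]
B . . . . . . . . o o o o o o o o o o o o o o
165 o o o o o o o o o o o o o o o o o . B B B B B B . . . . o o o o o o o o o o o o o o o o
167 o o o o o o o o o o o o o o . o o o o o o o o o o o o o o o o o o o o o o o o o o o o o
169 o o o o o o o o o o o o o o o o o o o o o o o o o o o o . o . . o o o o o o o o o o o o
171 o o o o o o o o o o o o o o o o o o o o o o o o o . . . . . . . . o o o o o o o o o o o
173 o o o o o o o o o o o o o . . o o o o o o o o o . . . . . . . . # # . . o o o o o o o o
175 o o o o o o o o o o o . # # o o o o o . . . . . . . . . . . . . # # # # . o o o o o o o
177 o o o o o o o o o o . . # # . o o o o o o o o . . . . . . . # # # # . # . o o o o o o o
x from 171
```

The bottle body (columns about 186.5–199.5, centre 193.0) lines up with the puck (about 185–202.5, centre 193.8), so it's centred within about 2–3 mm. Lowering onto the puck.

```bash
python3 -m pendant '[{"hand":1,"x":-0.001,"y":0,"z":0.003,"twist":0},{"hand":1,"x":0,"y":0,"z":0.003,"twist":0},{"hand":1,"x":0,"y":0,"z":0.001,"twist":0},{"hand":1,"x":0,"y":0,"z":0.001,"twist":0},{"hand":1,"x":0,"y":0,"z":0,"twist":0},{"hand":1,"x":0,"y":0,"z":0,"twist":0},{"hand":1,"x":0,"y":0,"z":0,"twist":0}]'
python3 go.py .4365 .204 .070
```

```text
time_s: 23.85
tcp_pos: [0.4369, 0.2038, 0.0729]
tcp_rot: [-3.116, 0.396, -0.0]
force: [-0.1, -0.1, -0.3]
opening: 0.53
gripper_force: 61.6
t 23.85 tcp [0.4369 0.2038 0.0729] yaw -14.5 tilt [0. 0.] open 0.530 gf 61.6 F [-0.1 -0.1 -0.3] -> tool shift [-0.0004 -0.0001  0.0029]
```

```bash
python3 -m pendant '[{"hand":1,"x":0,"y":0,"z":0.001,"twist":0},{"hand":1,"x":0,"y":0,"z":0.001,"twist":0},{"hand":1,"x":0,"y":0,"z":0,"twist":0},{"hand":1,"x":0,"y":0,"z":0,"twist":0}]'
python3 go.py .4365 .204 .070
```

```text
time_s: 24.18
tcp_pos: [0.4368, 0.2036, 0.0707]
tcp_rot: [3.116, -0.396, -0.0]
force: [0.2, -0.3, -1.3]
opening: 0.533
gripper_force: 61.6
t 24.18 tcp [0.4368 0.2036 0.0707] yaw -14.5 tilt [-0. -0.] open 0.533 gf 61.6 F [ 0.2 -0.3 -1.3] -> tool shift [-0.0003 -0.0003  0.0007]
```

```bash
python3 -m pendant '[{"hand":1,"x":0,"y":0,"z":0.001,"twist":0},{"hand":1,"x":0,"y":0,"z":0,"twist":0},{"hand":1,"x":0,"y":0,"z":0,"twist":0}]'
python3 go.py .4365 .204 .070
```

```text
time_s: 24.43
tcp_pos: [0.4369, 0.2038, 0.0699]
tcp_rot: [-3.116, 0.396, -0.0]
force: [-0.5, 0.9, -0.2]
opening: 0.533
gripper_force: 61.6
t 24.43 tcp [0.4369 0.2038 0.0699] yaw -14.5 tilt [0. 0.] open 0.533 gf 61.6 F [-0.5  0.9 -0.2] -> tool shift [-0.0005 -0.0001 -0.0001]
```

```bash
python3 -m pendant '[{"hand":1,"x":0,"y":0,"z":0.001,"twist":0},{"hand":1,"x":0,"y":0,"z":0,"twist":0},{"hand":1,"x":0,"y":0,"z":0,"twist":0}]'
python3 go.py .4365 .204 .070
```

```text
time_s: 24.68
tcp_pos: [0.437, 0.2038, 0.0698]
tcp_rot: [-3.116, 0.395, -0.001]
force: [-4.1, -0.4, 7.1]
opening: 0.534
gripper_force: 62.5
t 24.68 tcp [0.437  0.2038 0.0698] yaw -14.5 tilt [0.001 0.   ] open 0.534 gf 62.5 F [-4.1 -0.4  7.1] -> tool shift [-0.0006 -0.0001 -0.0002]
```

Touching at 7 N. Opening gently, then lifting straight up clear of the bottle.

```bash
python3 -m pendant '[{"hand":-1,"x":0,"y":0,"z":0,"twist":0},{"hand":-1,"x":0,"y":0,"z":0,"twist":0},{"hand":-1,"x":0,"y":0,"z":0,"twist":0},{"hand":-1,"x":0,"y":0,"z":0,"twist":0},{"hand":-1,"x":0,"y":0,"z":0,"twist":0},{"hand":-1,"x":0,"y":0,"z":-0.005,"twist":0},{"hand":-1,"x":0,"y":0,"z":-0.015,"twist":0},{"hand":-1,"x":0,"y":0,"z":-0.02,"twist":0},{"hand":-1,"x":0,"y":0,"z":-0.025,"twist":0},{"hand":-1,"x":0,"y":0,"z":-0.025,"twist":0},{"hand":-1,"x":0,"y":0,"z":-0.025,"twist":0},{"hand":-1,"x":0,"y":0,"z":-0.02,"twist":0}]'
python3 -m pendant '[{"hand":-1,"x":0.015,"y":0.01,"z":0,"twist":0},{"hand":-1,"x":0.03,"y":0.02,"z":0,"twist":0},{"hand":-1,"x":0.03,"y":0.02,"z":0,"twist":0},{"hand":-1,"x":0.03,"y":0.02,"z":0,"twist":0},{"hand":-1,"x":0.03,"y":0.02,"z":0,"twist":0},{"hand":-1,"x":0.015,"y":0.01,"z":0,"twist":0},{"hand":-1,"x":0,"y":0,"z":0,"twist":0},{"hand":-1,"x":0,"y":0,"z":0,"twist":0}]'
python3 go.py .6 0 .2
python3 - <<'E'
from h import *
o=[]
for n,(x0,y0) in (("top",(105,140)),("scene",(145,105))):
    im=cv2.resize(bot.camera(n)[y0:y0+90,x0:x0+80,::-1],None,fx=5,fy=5,interpolation=2)
    for z,r,col in [(.038,.033,(0,0,255)),(.096,.024,(0,255,0)),(.131,.014,(255,255,0))]:
        cv2.polylines(im,[((proj(n,circ(.436,.204,z,r))-[x0,y0]+.5)*5).astype(np.int32)],True,col,1)
    o+=[im]
cv2.imwrite("pics/fin.png",np.hstack(o))
E
```

```text
time_s: 25.68
tcp_pos: [0.4372, 0.2038, 0.2063]
tcp_rot: [-3.115, 0.396, -0.003]
force: [-0.1, -0.2, 0.2]
opening: 1.001
gripper_force: 0.0
time_s: 26.35
tcp_pos: [0.5573, 0.0685, 0.2035]
tcp_rot: [3.116, -0.399, -0.001]
force: [-0.9, 0.0, -0.7]
opening: 1.0
gripper_force: 0.0
t 26.35 tcp [0.5573 0.0685 0.2035] yaw -14.6 tilt [-0.001 -0.   ] open 1.000 gf 0.0 F [-0.9  0.  -0.7] -> tool shift [0.0586 0.0555 0.0035]
```

View pics/fin.png

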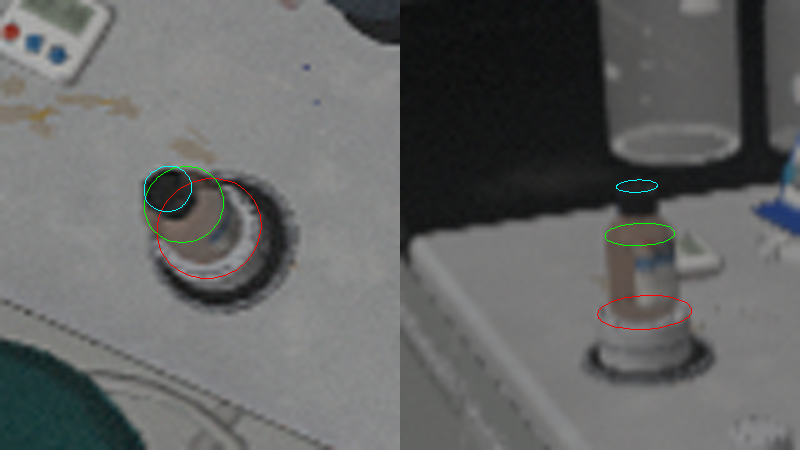

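The bottle stands upright, and its cap and body match the predicted circles, centred on the large puck inside the dish's lip. Handing in.

```bash
python3 -c "
from bench import bot
print(bot.hand_in())"
```

```text
the job is handed in; nothing more can be done
None
```

The job is handed in: each puck lies in the dish of its own size and the brown bottle stands upright on the large puck, centred to within a few mm by my estimate; the arm finished in about 26.5 s, and the hand-in returned no verdict.

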